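Lock a board carrier into the test fixture

ROBOT

A 6-joint arm with a two-finger parallel gripper is mounted at the origin on the work surface. World frame = base frame: x ahead of the robot, y to its left, z up, the work surface at z = 0. Lengths are in m, angles in degrees, forces in N, time in s.
With the tool pointing down it reaches from about 0.25 to 0.725 m from the base axis. Payload 9.7 kg.
Tool frame: the origin (TCP) lies between the finger pads; the fingertips stand 22 mm ahead of it and the grasp point (between the pads) lies 3 mm ahead of it; z points along the fingers, y is the line along which they close (so a half turn about z gives the same grasp; the last joint's range is limited). The gripper opens to 85 mm and grips with 20 to 120 N. Pads are 22 mm wide; open, the fingers measure 114 mm over their backs; the gripper's body (76 mm by 85 mm) begins 54 mm behind the grasp point. The pads swing forward as they close: fully open they stand 13 mm farther back than shut.
Start: joints at [-75.573, 4.979, 10.078, 95.1, 0, 90], TCP at [0.137, -0.533, 0.253] pointing down, gripper open.
Joint ranges: [-179.16, 179.16], [-48.56, 103.87], [-65.8, 70.77], [-126.05, 130.52], [-82.76, 87.17], [-180, 180]. Speed limits (degrees/s): [127.2, 127.2, 147.25, 180, 180, 180].

INTERFACE

Orientations are given as [roll, pitch, yaw] about the fixed x, y, z axes, in that order (R = Rz(yaw) Ry(pitch) Rx(roll)).
In Python, from workcell import bot, viewer, finder gives the robot as it stands.
- The arm moves only by the tool move_arm, never from a script. Its arguments are lists of equal length, an entry for each row: "offset": the shift along the tool's x, y, z in cm, a list of three; "twist": the turn, a rotation vector about the tool's x, y, z in rad, a list of three; "grip": the opening, from 0 (shut) to 1 (fully open). In form: {"offset": [[x, y, z], ...], "twist": [[ax, ay, az], ...], "grip": [grip, ...]}. A call has 1 to 5 rows; each row shifts and turns the commanded pose from where the row before left it, along the tool's axes as they then stand; what a row does not reach is not made up. A row lasts 1/10 s, in which the tool goes at most 50 mm and 8.59 degrees, less where a joint would pass 70% of its speed; a pose out of reach is approached as far as the arm can. A call is refused whole if a number of a shift passes 5 or a number of a turn 0.15, either way. A call with a gripper value outside its range is refused whole. The fingers move at their own pace and stop on an object; "force" is the grip in N (left out, the last holds). Time passes only in rows, so rows that do not move let the fingers close. It gives the time, the measured TCP pose, the force, the opening and the grip force at its end, in the units of the state.
- bot.get_obs(): the state, without advancing time (a new reading comes with each control period).
- viewer.camera(name): name is "scene" or "top" or "wrist"; returns a dict with "color" (420x560x3 uint8, red, green, blue), "depth" (420x560 float32, m along the optical axis (not along the pixel's ray), 0 where there is no reading), "vfov" (degrees; the focal length in pixels is half the picture's height over the tangent of half this angle, whatever the lens; pixels are square), "cx", "cy" (the principal point, pixels), "position" and "attitude" of the camera in the world; the wrist camera has in their place "tool_from_camera" (4x4, takes a point from camera to tool coordinates, whose origin is the TCP and whose axes are the flange's). Camera axes: x right, y down, z forward; pixel columns grow to the right and rows downward; lengths in m; the calibration is good to about 2 mm. The wrist camera is an equidistant fisheye: a pixel r from the principal point sees the ray r / f radians off the axis. A picture is of the moment at which its call begins: read the wrist's pose just before it.
- bot.job_done(): hands the job in; it is judged then, once.
Trained networks look in a picture, given as the dict that the camera call returned (one of the last four; its "shot" number tells which), for a name from the list of things; names that differ only in an ending like _2 or _b are one class to them, and where a whole thing is asked for, a point or a joint stands for the part that bears it (a point fixed in the world has none). Each returns a list of dicts, best first, with "p" (0 to 1); they miss things now and then, are a little off and sometimes report something else, mostly with a low value. They report only what shows in the picture. A call takes as long as a camera call. They do not tell look-alikes from the thing itself.
- finder.boxes_of(picture, thing): "position" ([column, row] in pixels, amid what is visible of it).
- finder.pinpoint(picture, thing): "position" ([column, row] in pixels: a listed point, or the origin of a listed thing).
The state is a dict: "time": time; "q": joint angles; "qd": joint speeds; "joint_efforts": joint torques, N m; "ee_pos": TCP position; "tcp_rot": TCP orientation; "wrist_force": force on the tool from outside, world axes, zero at the start; "torque": the same for the moment, N m; "opening": finger opening in m; "grasp_force": force on a finger pad.
Only numpy, scipy, OpenCV 4.12 (cv2) and the standard library are available. Lean on these libraries where they do the work, as an engineer would, in place of code of your own. Each camera call takes 0.05 s, during which the arm holds its last target. There are 200 camera calls.

TASK

Gently push the grey board carrier fully home against the black socket block of the test fixture while the red keeper bar is still open, then swing the keeper bar shut behind it until it snaps past the sprung roller of the yellow catch and stays there by itself. Do not strain the fixture, leave the meter, the terminal block and the screwdriver where they are, and let go of everything.

Things in the scene. Friction and masses are not known exactly. Their poses are not given: they have to be found in the camera images.
- fixture: Aluminium test fixture, fixed to the bench: plate 230 x 250 mm, 12 mm thick. Origin on the underside; x from the open mouth to the black socket block, y left, z up. Plate spans x -130 to 100, y -125 to 125 mm. Dark guide rails at |y| = 42 to 50, x -50 to 54 mm, top z = 28 mm. The socket block (100 mm wide, 51 mm high) has its stop face at x = 54 mm.
- catch_slot (a point): Middle of the slot in which the yellow catch is clamped (x = -75, y = 75 mm of the fixture, on the plate). The catch (stop block and sprung brass roller, top 36 mm above the bench) covers about 25 mm each way in x and y -14 to 43 mm from here. It is clamped anywhere within 11 mm either way along the fixture's x; that place is not measured.
- carrier: Loose grey board carrier, 110 (x) x 80 (y) x 14 mm, 0.2 to 0.4 kg, blue circuit board on top (parts reach 27 mm above the underside). Origin: centre of its underside, on the fixture plate; x towards the socket block. Slides between the guide rails with 2 mm play each side; fully home its origin is at x = -1 mm of the fixture.
- carrier_end (a point): Middle of the carrier's flat near end face (the face to push: 80 mm wide, 14 mm high), 55 mm from its origin along -x, 7 mm above its underside. Fully home it stands at x = -56 mm in the fixture frame; it starts 15 to 38 mm short of that. It slides at 1 to 4 N; more than 40 N would harm the board.
- keeper_hinge (a point): Vertical pivot axis of the red keeper bar, 24 mm above the bench, at x = -75, y = -75 mm of the fixture frame. The pivot hub has 12 mm radius and is 40 mm high above the bench.
- keeper_end (a point): Centre of the round steel nose (7 mm radius) at the free end of the keeper bar, 150 mm from the pivot, 24 mm above the bench. The bar is straight, 14 mm wide, with upright sides from 16 to 32 mm above the bench; it can be pushed anywhere along its side. Shut, it crosses the mouth behind the carrier.
- keeper (a joint): Keeper bar angle (rad): 0 = along the fixture's +y; positive = open (1.57: along -x). Starts 1.0 to 1.35. Turns under 1 N, stays put. In the last 15 mm its nose rides over the roller (up to 7 N at the nose, 14 N halfway), then the roller drives it on to the catch's solid stop: locked. Short of that it is pushed back. The locked angle is unknown, -0.08 to 0.08: feel for it. Over 32 N strains it.
- roller (a joint): Travel of the sprung brass roller of the catch (m): 0 out and free, up to about 0.0035 while the nose rides over it, about 0.0015 when the bar is locked between the roller and the stop.
Not all that is in view belongs to the job. Of the things shaped like the carrier, the grey one is meant.

How it is judged (in metres and radians):
On the way:
1. the carrier is fully home while the keeper bar is still open (x of carrier_end in the frame of fixture above -0.0585 m and value of joint keeper above 0.4 rad), for 0.2 s.
At the end, for the whole second after the job is handed in: The carrier lies on the plate within 3.5 mm of the socket block, the keeper bar is across the mouth (angle within 0.1 rad of 0) and at rest, held between roller and stop (roller pressed in by 0.6 to 2.6 mm), with nothing touching it (x of carrier_end in the frame of fixture above -0.0595 m and z of carrier in the frame of fixture below 0.0145 m and value of joint keeper between -0.1 and 0.1 rad and value of joint roller between 0.0006 and 0.0026 m and velocity of joint keeper between -0.03 and 0.03 rad/s).
It fails at once if the fixture, bar or catch is strained (over 32 N) (contact force between the fingers and fixture above 32 N).
It fails at once if the carrier is pushed with more than 40 N (contact force between the fingers and carrier above 40 N).
It fails at once if the meter is moved by more than 15 mm (distance of meter from where it was at the start of the episode above 0.015 m).
It fails at once if the terminal block is moved by more than 15 mm (distance of terminal from where it was at the start of the episode above 0.015 m).
It fails at once if the screwdriver is moved by more than 15 mm (distance of driver from where it was at the start of the episode above 0.015 m).
It also fails if it takes over 48 s, if anything falls off the work surface, if the arm or the gripper's body presses on something with over 40 N, if the wrist force passes 120 N, or if a joint passes its speed limit or range.

## Working session

There is one attempt and no reset: what is moved stays moved. The work goes in short steps, Python scripts to look and compute and a tool call to move; the robot and the scene stay as the last step left them, time stands still between calls to the robot, and variables do not carry over. Pictures are saved under pics/ and viewed, at most 10 in all, crops included, and the job is handed in when it is done.

Besides the shell and the picture viewer there is one more tool, called as a command line: name --argument value ..., lists and objects as JSON in quotes. move_arm: Moves the arm, as the interface text tells. Its arguments: {"type":"object","properties":{"offset":{"type":"array","items":{"type":"array","items":{"type":"number"}}},"twist":{"type":"array","items":{"type":"array","items":{"type":"number"}}},"grip":{"type":"array","items":{"type":"number"}},"force":{"type":"number"}},"required":["offset","twist","grip"]}

```bash
mkdir -p pics; cat > h.py <<'E'
import numpy as np, cv2
from workcell import bot, viewer, finder
from scipy.spatial.transform import Rotation as R
def att(c):
    a=np.array(c["attitude"],float)
    return a if a.shape==(3,3) else R.from_euler('xyz',a,degrees=True).as_matrix()
def ray(c,u,v):
    f=c["color"].shape[0]/2/np.tan(np.radians(c["vfov"])/2)
    return np.array([(u-c["cx"])/f,(v-c["cy"])/f,1.])
def atz(c,uv,z):
    d=att(c)@ray(c,*uv); p=np.array(c["position"]); return p+d*(z-p[2])/d[2]
def atd(c,uv):
    u,v=uv; w=c["depth"][int(v)-1:int(v)+2,int(u)-1:int(u)+2]; w=w[w>0]
    return np.array(c["position"])+att(c)@ray(c,u,v)*np.median(w) if w.size else None
def proj(c,p):
    q=att(c).T@(np.array(p)-c["position"]); f=c["color"].shape[0]/2/np.tan(np.radians(c["vfov"])/2)
    return c["cx"]+f*q[0]/q[2],c["cy"]+f*q[1]/q[2]
E
python3 - <<'E'
from h import *
np.set_printoptions(precision=4,suppress=True)
for n in("top","scene"):
    c=viewer.camera(n); cv2.imwrite(f"pics/{n}1.png",c["color"][...,::-1])
    print(n,c["vfov"],c["cx"],c["cy"],c["position"],c["attitude"])
    for t,z in(("fixture",0),("catch_slot",.012),("carrier",.012),("carrier_end",.019),("keeper_hinge",.024),("keeper_end",.024)):
        for r in finder.pinpoint(c,t)[:3]: print(t,round(r["p"],2),np.round(r["position"],1),atz(c,r["position"],z),atd(c,r["position"]))
print(bot.get_obs())
E
```

```text
top 45.46902531690878 270.5430610919487 203.18706037907023 [ 0.4412 -0.0782  1.3043] [-175.1066   -0.4989  -89.5072]
fixture 0.59 [257.8 185.9] [ 0.5981 -0.0548  0.    ] [ 0.5947 -0.0553  0.0278]
catch_slot 0.94 [235.2 214.9] [0.5207 0.0025 0.012 ] [0.5205 0.0023 0.0148]
carrier 0.96 [260.4  99.1] [ 0.8269 -0.0594  0.012 ] [ 0.8255 -0.0595  0.0167]
carrier 0.79 [360.6 237.5] [ 0.4653 -0.3213  0.012 ] [ 0.4652 -0.3205  0.0165]
carrier 0.61 [260.7 200.9] [ 0.5576 -0.063   0.012 ] [ 0.5562 -0.0631  0.0282]
carrier_end 0.95 [327.4 320.7] [ 0.2547 -0.2346  0.019 ] [ 0.2541 -0.2352  0.0144]
carrier_end 0.94 [266.5 220.4] [ 0.5069 -0.0784  0.019 ] [ 0.5067 -0.0784  0.0234]
carrier_end 0.69 [345.7 221.7] [ 0.5054 -0.2819  0.019 ] [ 0.5061 -0.2843  0.0039]
keeper_hinge 0.76 [295.  210.5] [ 0.5327 -0.1512  0.024 ] [ 0.5319 -0.1506  0.0352]
keeper_end 0.69 [284.7 262.6] [ 0.3998 -0.1256  0.024 ] [ 0.4    -0.1254  0.0302]
scene 47.81114590467747 271.29254536017373 211.73494796791678 [0.907  0.3906 0.9782] [-147.9418    0.35    143.8025]
fixture 0.88 [267.3 234.9] [ 0.5957 -0.0608  0.    ] [ 0.60
[... 610 characters left out ...]
388 -0.1441  0.024 ] [ 0.5428 -0.1384  0.0342]
keeper_hinge 0.22 [318.7 170.3] [ 0.3903 -0.1235  0.024 ] [ 0.3948 -0.1191  0.0322]
keeper_end 0.55 [318.5 171.1] [ 0.3923 -0.1219  0.024 ] [ 0.3961 -0.1181  0.031 ]
{'time': 0.7, 'q': array([-75.5726,   4.9769,  10.0778,  95.0982,   0.0011,  90.0002]), 'qd': array([-0.0111, -0.0418,  0.043 , -0.0539,  0.0969,  0.0759]), 'joint_efforts': array([ -0.0031, -51.9958,  46.4792,   0.001 ,   0.0001,   0.    ]), 'ee_pos': array([ 0.137 , -0.5327,  0.2533]), 'tcp_rot': array([179.9973,  -0.0011,  14.4272]), 'wrist_force': array([-0.3827, -0.368 ,  0.0513]), 'torque': array([-0.0196,  0.0021,  0.01  ]), 'grasp_force': 0.0, 'opening': 0.08573657132224796}
```

```bash
python3 - <<'E'
import cv2
a=cv2.imread("pics/top1.png"); b=a[130:350,150:430]
cv2.imwrite("pics/top1c.png",cv2.resize(b,None,fx=2.7,fy=2.7,interpolation=cv2.INTER_CUBIC))
E
```

```text
(no output)
```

View pics/top1.png

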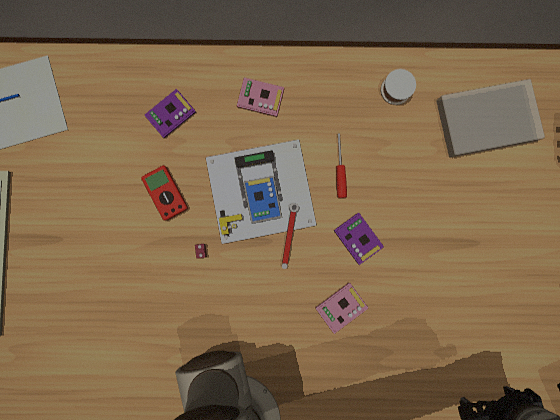

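View pics/top1c.png

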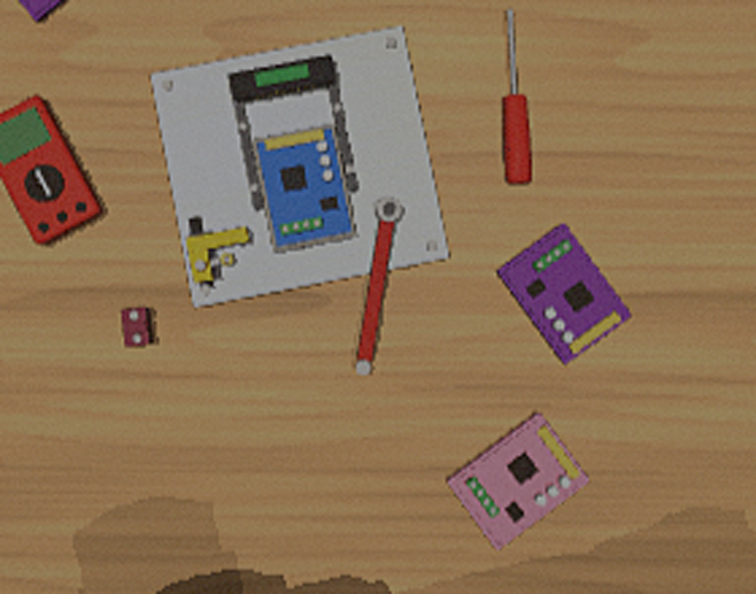

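The target is the grey-edged carrier with the blue board inside the fixture, at (263,200). The look-alikes at (260,98), (342,306), (170,113) and (359,238) are pink or purple and lie loose on the bench. The enlarged crop confirms this. The keeper runs from its hinge at (294,208) to its nose at (285,266), the catch is at (230,222), the terminal block at (201,251), the meter at (165,193) and the screwdriver at (341,180).

```bash
cat > fx.py <<'E'
from h import *
np.set_printoptions(precision=4,suppress=True)
c=viewer.camera("top"); a=c["color"].astype(int)
m=((a.min(2)>110)&(a.max(2)-a.min(2)<28)).astype(np.uint8); m[:130]=0;m[260:]=0;m[:,:195]=0;m[:,325:]=0
m=cv2.morphologyEx(m,cv2.MORPH_OPEN,np.ones((3,3)))
ys,xs=np.nonzero(m)
P=np.array([atz(c,(u,v),.012)[:2] for u,v in zip(xs,ys)],np.float32)
(r0,sz,an)=cv2.minAreaRect(P*1000); print(r0,sz,an)
E
cat >> fx.py <<'E'
yaw=min([an-180,an-90,an,an+90],key=lambda t:abs(t-10)); t=np.radians(yaw)
Rf=np.array([[np.cos(t),-np.sin(t)],[np.sin(t),np.cos(t)]])
o=np.array(r0)/1000-Rf@[-.015,0]
print("fixture",o,yaw)
for n,z in(("carrier_end",.019),("carrier",.012),("keeper_hinge",.024),("keeper_end",.024),("catch_slot",.012)):
    for r in finder.pinpoint(c,n)[:3]:
        print(n,round(r["p"],2),(Rf.T@(atz(c,r["position"],z)[:2]-o))*1000)
u=[proj(c,[*(o+Rf@[x,y]),.012]) for x,y in((.1,.125),(.1,-.125),(-.13,-.125),(-.13,.125))]; print(np.round(u,1))
for n,x in(("start",-.115),("home",-.067)): print(n,o+Rf@[x,0])
E
python3 fx.py
```

```text
(584.0653686523438, -61.555694580078125) (229.17327880859375, 248.23272705078125) 11.528205871582031
fixture [ 0.5988 -0.0586] 11.528205871582031
carrier_end 0.82 [-89.823   -1.1436]
carrier_end 0.82 [196.7439 231.884 ]
carrier_end 0.62 [237.6108   6.2522]
carrier 0.89 [230.1336 -45.3091]
carrier 0.81 [223.7758 197.0684]
carrier 0.74 [-46.8851   8.7022]
keeper_hinge 0.84 [-70.7023 -76.1602]
keeper_end 0.56 [-207.2979  -24.6205]
catch_slot 0.81 [-66.0559  75.7451]
[[204.8 156.7]
 [298.8 138.8]
 [316.3 225.1]
 [221.  243.7]]
start [ 0.4861 -0.0815]
home [ 0.5331 -0.0719]
```

move_arm --offset '[[2.94, -2.34, 0], [2.94, -2.34, 0], [2.94, -2.34, 0], [2.94, -2.34, 0], [2.94, -2.34, 0]]' --twist '[[0, 0, 0], [0, 0, 0], [0, 0, 0], [0, 0, 0], [0, 0, 0]]' --grip '[0, 0, 0, 0, 0]'

```text
time: 1.5
ee_pos: [0.2508, -0.3815, 0.2534]
tcp_rot: [180.0, -0.0, 14.4]
wrist_force: [0.8, -0.2, 0.3]
opening: 0.012
grasp_force: 0.0
```

move_arm --offset '[[2.94, -2.34, 0], [2.94, -2.34, 0], [2.94, -2.34, 0], [2.94, -2.34, 0], [2.94, -2.34, 0]]' --twist '[[0, 0, 0], [0, 0, 0], [0, 0, 0], [0, 0, 0], [0, 0, 0]]' --grip '[0, 0, 0, 0, 0]'

```text
time: 2.0
ee_pos: [0.3641, -0.2314, 0.2535]
tcp_rot: [180.0, -0.0, 14.4]
wrist_force: [-0.2, -1.9, 0.2]
opening: -0.0
grasp_force: 0.0
```

move_arm --offset '[[2.94, -2.34, 0], [2.94, -2.34, 0], [2.94, -2.34, 0], [2.94, -2.34, 0], [2.94, -2.34, 0]]' --twist '[[0, 0, 0], [0, 0, 0], [0, 0, 0], [0, 0, 0], [0, 0, 0.051]]' --grip '[0, 0, 0, 0, 0]'

```text
time: 2.5
ee_pos: [0.4774, -0.0814, 0.2534]
tcp_rot: [180.0, -0.0, 11.5]
wrist_force: [0.7, -1.0, 0.4]
opening: 0.0002
grasp_force: 0.0
```

```bash
cat > wr.py <<'E'
from h import *
import sys
np.set_printoptions(precision=1,suppress=True)
s=bot.get_obs(); c=viewer.camera("wrist"); T=np.array(c["tool_from_camera"])
Rt=R.from_euler('xyz',s["tcp_rot"],degrees=True).as_matrix(); f=210/np.tan(np.radians(c["vfov"])/2)
cv2.imwrite(f"pics/{sys.argv[1]}.png",c["color"][...,::-1])
o=np.array([.5988,-.0586]); t=np.radians(11.53); Rf=np.array([[np.cos(t),-np.sin(t)],[np.sin(t),np.cos(t)]])
def w(uv,z):
    d=np.array(uv)-[c["cx"],c["cy"]]; r=np.hypot(*d); th=r/f
    v=np.r_[d/r*np.sin(th),np.cos(th)]
    v=Rt@T[:3,:3]@v; p=s["ee_pos"]+Rt@T[:3,3]; return p+v*(z-p[2])/v[2]
for n,z in(("carrier_end",.019),("carrier",.012),("keeper_hinge",.024),("keeper_end",.024),("catch_slot",.012),("fixture",0)):
    for r in finder.pinpoint(c,n)[:2]:
        p=w(r["position"],z); print(n,round(r["p"],2),np.round(r["position"]),p*1000,"fix",Rf.T@(p[:2]-o)*1000)
print(s["time"],s["ee_pos"]*1000,"tcp fix",Rf.T@(s["ee_pos"][:2]-o)*1000)
E
python3 wr.py w1
```

```text
carrier_end 0.98 [443. 184.] [ 504.3 -279.7   19. ] fix [-136.8 -197.8]
carrier_end 0.73 [286. 145.] [508.  -81.1  19. ] fix [-93.5  -3.9]
carrier 0.97 [380. 316.] [ 296.3 -264.9   12. ] fix [-337.6 -141.7]
carrier 0.92 [291.  96.] [561.8 -74.8  12. ] fix [-39.5  -8.5]
keeper_end 0.68 [305. 247.] [ 392.4 -127.5   24. ] fix [-216.   -26.3]
catch_slot 0.58 [217. 128.] [511.2  -1.2  12. ] fix [-74.4  73.7]
2.5 [477.4 -81.4 253.4] tcp fix [-123.5    2. ]
```

View pics/w1.png

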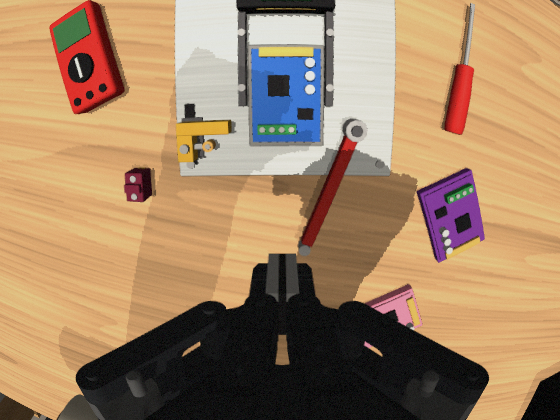

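The wrist view agrees: carrier end at (286,145), catch at (205,137), bar from (355,130) to (305,247). The lane behind the carrier is free, so I'll go down.

move_arm --offset '[[0, 0.3, 4.2], [0, 0, 4.2], [0, 0, 4.2], [0, 0, 4.2], [0, 0, 3]]' --twist '[[0, 0, 0], [0, 0, 0], [0, 0, 0], [0, 0, 0], [0, 0, 0]]' --grip '[0, 0, 0, 0, 0]'

```text
time: 3.35
ee_pos: [0.4758, -0.0867, 0.0528]
tcp_rot: [-180.0, 0.1, 11.4]
wrist_force: [-0.2, 0.8, 0.3]
opening: -0.0003
grasp_force: 0.0
```

move_arm --offset '[[0, 0, 0.5], [0, 0, 0.5], [0, 0, 0.4], [0, 0, 0]]' --twist '[[0, 0, 0], [0, 0, 0], [0, 0, 0], [0, 0, 0]]' --grip '[0, 0, 0, 0]'

```text
time: 3.75
ee_pos: [0.478, -0.0861, 0.0425]
tcp_rot: [180.0, -0.1, 11.5]
wrist_force: [-0.2, -0.2, 0.8]
opening: 0.0
grasp_force: 0.0
```

move_arm --offset '[[0.4, 0, 0], [0.4, 0, 0], [0.3, 0, 0], [0.3, 0, 0], [0.3, 0, 0]]' --twist '[[0, 0, 0], [0, 0, 0], [0, 0, 0], [0, 0, 0], [0, 0, 0]]' --grip '[0, 0, 0, 0, 0]'

```text
time: 4.25
ee_pos: [0.4942, -0.0823, 0.0413]
tcp_rot: [-180.0, 0.0, 11.5]
wrist_force: [-0.0, 0.2, -0.9]
opening: 0.0001
grasp_force: 0.0
```

move_arm --offset '[[0.3, 0, 0], [0.3, 0, 0], [0.3, 0, 0], [0.3, 0, 0], [0.3, 0, 0]]' --twist '[[0, 0, 0], [0, 0, 0], [0, 0, 0], [0, 0, 0], [0, 0, 0]]' --grip '[0, 0, 0, 0, 0]'

```text
time: 4.75
ee_pos: [0.5088, -0.0794, 0.0412]
tcp_rot: [-180.0, 0.0, 11.5]
wrist_force: [-2.1, -0.8, 0.6]
opening: -0.0
grasp_force: 1.2
```

move_arm --offset '[[0.2, 0, 0], [0.2, 0, 0], [0.2, 0, 0], [0.2, 0, 0], [0.2, 0, 0]]' --twist '[[0, 0, 0], [0, 0, 0], [0, 0, 0], [0, 0, 0], [0, 0, 0]]' --grip '[0, 0, 0, 0, 0]'

```text
time: 5.25
ee_pos: [0.5186, -0.0774, 0.0413]
tcp_rot: [-180.0, -0.0, 11.5]
wrist_force: [-1.8, 0.1, -0.0]
opening: -0.0004
grasp_force: 0.9
```

move_arm --offset '[[0.2, 0, 0], [0.2, 0, 0], [0.15, 0, 0], [0.15, 0, 0], [0.1, 0, 0]]' --twist '[[0, 0, 0], [0, 0, 0], [0, 0, 0], [0, 0, 0], [0, 0, 0]]' --grip '[0, 0, 0, 0, 0]'

```text
time: 5.75
ee_pos: [0.5264, -0.0758, 0.0412]
tcp_rot: [-180.0, 0.0, 11.5]
wrist_force: [-1.6, -1.0, -0.8]
opening: 0.0003
grasp_force: 0.8
```

move_arm --offset '[[0.1, 0, 0], [0.05, 0, 0], [0.05, 0, 0]]' --twist '[[0, 0, 0], [0, 0, 0], [0, 0, 0]]' --grip '[0, 0, 0]'

```text
time: 6.05
ee_pos: [0.5283, -0.0754, 0.0413]
tcp_rot: [180.0, -0.0, 11.5]
wrist_force: [-1.6, -0.9, -0.4]
opening: -0.0002
grasp_force: 0.7
```

move_arm --offset '[[0.05, 0, 0], [0.05, 0, 0], [0.05, 0, 0]]' --twist '[[0, 0, 0], [0, 0, 0], [0, 0, 0]]' --grip '[0, 0, 0]'

```text
time: 6.35
ee_pos: [0.5297, -0.0751, 0.0413]
tcp_rot: [180.0, -0.0, 11.5]
wrist_force: [-1.3, -0.2, -0.1]
opening: 0.0003
grasp_force: 0.6
```

move_arm --offset '[[0.05, 0, 0], [0.05, 0, 0], [0.05, 0, 0]]' --twist '[[0, 0, 0], [0, 0, 0], [0, 0, 0]]' --grip '[0, 0, 0]'

```text
time: 6.65
ee_pos: [0.5312, -0.0748, 0.0413]
tcp_rot: [-180.0, 0.0, 11.5]
wrist_force: [-1.1, 0.3, -1.0]
opening: 0.0
grasp_force: 0.6
```

move_arm --offset '[[0.05, 0, 0], [0.05, 0, 0]]' --twist '[[0, 0, 0], [0, 0, 0]]' --grip '[0, 0]'

```text
time: 6.85
ee_pos: [0.5322, -0.0746, 0.0413]
tcp_rot: [180.0, -0.0, 11.5]
wrist_force: [-1.5, -1.0, -1.0]
opening: -0.0001
grasp_force: 0.6
```

move_arm --offset '[[0.05, 0, 0], [0.05, 0, 0]]' --twist '[[0, 0, 0], [0, 0, 0]]' --grip '[0, 0]'

```text
time: 7.05
ee_pos: [0.5332, -0.0744, 0.0413]
tcp_rot: [180.0, -0.0, 11.5]
wrist_force: [-0.7, -0.0, -1.1]
opening: -0.0002
grasp_force: 0.6
```

move_arm --offset '[[0.05, 0, 0], [0.05, 0, 0], [0.05, 0, 0]]' --twist '[[0, 0, 0], [0, 0, 0], [0, 0, 0]]' --grip '[0, 0, 0]'

```text
time: 7.35
ee_pos: [0.5338, -0.0743, 0.0412]
tcp_rot: [180.0, 0.1, 11.5]
wrist_force: [-8.2, -2.8, 3.5]
opening: -0.0003
grasp_force: 4.1
```

move_arm --offset '[[0.05, 0, 0], [0.05, 0, 0]]' --twist '[[0, 0, 0], [0, 0, 0]]' --grip '[0, 0]'

```text
time: 7.55
ee_pos: [0.5339, -0.0743, 0.0412]
tcp_rot: [180.0, 0.2, 11.5]
wrist_force: [-13.2, -1.9, 6.3]
opening: 0.0001
grasp_force: 6.6
```

```bash
python3 fx.py; python3 - <<'E'
from h import *
print(bot.get_obs()["wrist_force"])
c=viewer.camera("scene"); b=c["color"][130:300,190:380,::-1]
cv2.imwrite("pics/s2.png",cv2.resize(b,None,fx=3.4,fy=3.4,interpolation=cv2.INTER_CUBIC))
E
```

```text
(553.2106323242188, -67.87347412109375) (292.1698303222656, 248.17303466796875) 11.521075248718262
fixture [ 0.5679 -0.0649] 11.521075248718262
carrier_end 0.95 [-334.8074 -105.7589]
carrier_end 0.83 [232.3793 245.182 ]
carrier_end 0.8 [275.0941   1.9769]
carrier 0.85 [262.435  193.4593]
carrier 0.78 [-317.082  -143.0425]
carrier 0.76 [254.9554 -47.1814]
keeper_hinge 0.63 [-40.4515 -77.1974]
keeper_end 0.74 [-179.6049  -25.6775]
catch_slot 0.77 [-37.0039  75.4384]
[[207.  168.5]
 [301.2 150.5]
 [318.7 237.1]
 [223.2 255.8]]
start [ 0.4552 -0.0878]
home [ 0.5023 -0.0783]
[-10.52412109  -1.98915723   5.91620608]
```

View pics/s2.png

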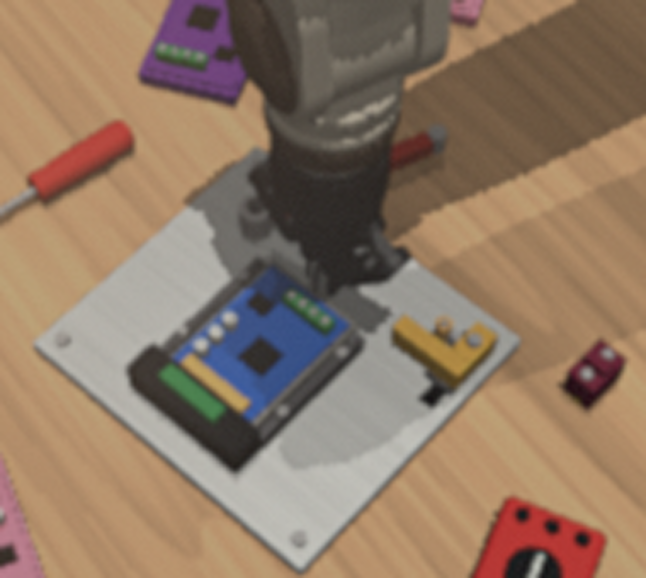

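The carrier sits against the socket: about 13 N at the stop, with the TCP at fixture x = -66.7 where -67 was expected. The bar is still open. Now I'll back out, go over the bar and come down behind it.

move_arm --offset '[[-1, 0, 0], [-2, 0, 0], [-2.1, 0, 0], [0, 0, -3], [0, 0, -3]]' --twist '[[0, 0, 0], [0, 0, 0], [0, 0, 0], [0, 0, 0], [0, 0, 0]]' --grip '[0, 0, 0, 0, 0]'

```text
time: 8.4
ee_pos: [0.4846, -0.0841, 0.1016]
tcp_rot: [-180.0, 0.0, 11.5]
wrist_force: [0.9, -1.0, -0.1]
opening: 0.0001
grasp_force: 0.0
```

move_arm --offset '[[-2.2, 2.4, 0], [-2.2, 2.4, 0], [-2, 2.4, 0], [0, 0, 0]]' --twist '[[0, 0, 0], [0, 0, 0], [0, 0, 0], [0, 0, 0]]' --grip '[0, 0, 0, 0]'

```text
time: 8.8
ee_pos: [0.4362, -0.1696, 0.1017]
tcp_rot: [179.9, -0.1, 11.3]
wrist_force: [0.5, 0.7, -0.0]
opening: -0.0002
grasp_force: 0.0
```

```bash
python3 wr.py w2
```

```text
carrier_end 0.9 [165.  38.] [544.9 -72.6  19. ] fix [-55.6  -2.9]
carrier_end 0.8 [451. 158.] [ 506.5 -277.2   19. ] fix [-134.2 -195.7]
carrier 0.6 [467. 216.] [ 465.6 -312.2   12. ] fix [-181.2 -221.8]
keeper_hinge 0.83 [286.  58.] [ 542.  -151.4   24. ] fix [-74.3 -79.6]
keeper_end 0.84 [212. 270.] [ 392.6 -128.    24. ] fix [-215.9  -26.8]
catch_slot 0.89 [79. 83.] [509.8  -5.2  12. ] fix [-76.5  70.1]
8.8 [ 436.2 -169.6  101.7] tcp fix [-181.5  -76.3]
```

View pics/w2.png

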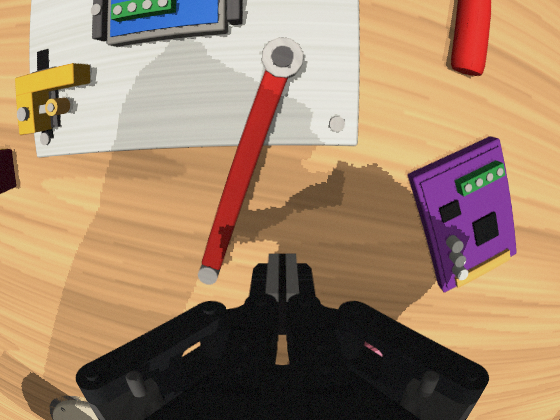

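The carrier end measures -55.6 mm, so it is home. The gripper hangs clear behind the bar: nose at (208,273), fingers at (282,280).

move_arm --offset '[[0, 0, 2.5], [0, 0, 2.5], [0, 0, 1], [0, 0, 0]]' --twist '[[0, 0, 0], [0, 0, 0], [0, 0, 0], [0, 0, 0]]' --grip '[0, 0, 0, 0]'

```text
time: 9.55
ee_pos: [0.4365, -0.1667, 0.04]
tcp_rot: [-179.9, 0.1, 11.5]
wrist_force: [-0.3, -0.4, -0.1]
opening: -0.0002
grasp_force: 0.0
```

move_arm --offset '[[0, -0.5, 0], [0, -0.5, 0], [0.1, -0.7, 0], [0.1, -0.7, 0], [0.2, -0.7, 0]]' --twist '[[0, 0, 0], [0, 0, 0], [0, 0, 0], [0, 0, 0], [0, 0, 0]]' --grip '[0, 0, 0, 0, 0]'

```text
time: 10.05
ee_pos: [0.4351, -0.1356, 0.0417]
tcp_rot: [180.0, -0.0, 11.5]
wrist_force: [0.3, -0.5, 0.1]
opening: 0.0
grasp_force: 0.1
```

move_arm --offset '[[0.3, -0.7, 0], [0.3, -0.7, 0], [0.3, -0.6, 0], [0.4, -0.6, 0], [0.4, -0.6, 0]]' --twist '[[0, 0, 0], [0, 0, 0], [0, 0, 0], [0, 0, 0], [0, 0, 0]]' --grip '[0, 0, 0, 0, 0]'

```text
time: 10.55
ee_pos: [0.4455, -0.1009, 0.0413]
tcp_rot: [-180.0, 0.0, 11.5]
wrist_force: [0.2, -0.7, -0.1]
opening: 0.0001
grasp_force: 0.2
```

move_arm --offset '[[0.5, -0.6, 0], [0.5, -0.5, 0], [0.5, -0.5, 0], [0.5, -0.4, 0], [0.4, -0.3, 0]]' --twist '[[0, 0, 0], [0, 0, 0], [0, 0, 0], [0, 0, 0], [0, 0, 0]]' --grip '[0, 0, 0, 0, 0]'

```text
time: 11.05
ee_pos: [0.4646, -0.0737, 0.0412]
tcp_rot: [-180.0, 0.0, 11.5]
wrist_force: [-0.5, 0.5, -0.7]
opening: 0.0003
grasp_force: 0.0
```

```bash
python3 wr.py w3
```

```text
carrier_end 0.78 [315. 108.] [544.9 -72.5  19. ] fix [-55.6  -2.8]
keeper_hinge 0.95 [468. 156.] [ 542.  -150.3   24. ] fix [-74.  -78.5]
keeper_end 0.73 [186. 273.] [454.  -26.4  24. ] fix [-135.5   60.5]
catch_slot 0.59 [159. 154.] [509.9  -3.6  12. ] fix [-76.1  71.7]
11.05 [464.6 -73.7  41.2] tcp fix [-134.5   12. ]
```

View pics/w3.png

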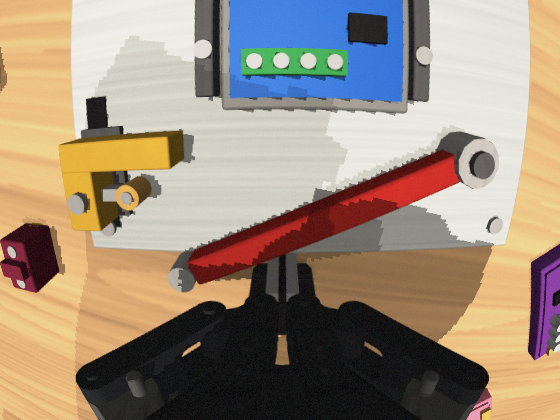

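The bar is at about 0.42 rad, nose at (183,278), and the fingers are behind it. The catch roller at (130,197) is ahead of the nose. I'll keep closing.

move_arm --offset '[[0.4, -0.2, 0], [0.4, -0.2, 0], [0.4, -0.15, 0], [0.4, -0.1, 0], [0.3, -0.1, 0]]' --twist '[[0, 0, 0], [0, 0, 0], [0, 0, 0], [0, 0, 0], [0, 0, 0]]' --grip '[0, 0, 0, 0, 0]'

```text
time: 11.9
ee_pos: [0.4817, -0.0628, 0.0413]
tcp_rot: [-180.0, -0.0, 11.5]
wrist_force: [-0.8, -0.4, -0.2]
opening: -0.0001
grasp_force: 0.4
```

move_arm --offset '[[0.15, -0.05, 0], [0.15, -0.05, 0], [0.15, -0.05, 0]]' --twist '[[0, 0, 0], [0, 0, 0], [0, 0, 0]]' --grip '[0, 0, 0]'

```text
time: 12.2
ee_pos: [0.4854, -0.0606, 0.0413]
tcp_rot: [180.0, 0.0, 11.5]
wrist_force: [0.8, -0.6, 0.3]
opening: 0.0005
grasp_force: 0.2
```

move_arm --offset '[[0.15, -0.05, 0], [0.1, -0.05, 0], [0.1, -0.05, 0]]' --twist '[[0, 0, 0], [0, 0, 0], [0, 0, 0]]' --grip '[0, 0, 0]'

```text
time: 12.5
ee_pos: [0.4879, -0.0591, 0.0412]
tcp_rot: [179.9, 0.1, 11.5]
wrist_force: [-4.9, -5.6, 2.3]
opening: 0.0002
grasp_force: 3.1
```

move_arm --offset '[[0.1, 0, 0], [0.1, 0, 0]]' --twist '[[0, 0, 0], [0, 0, 0]]' --grip '[0, 0]'

```text
time: 12.7
ee_pos: [0.4899, -0.0585, 0.0412]
tcp_rot: [180.0, 0.1, 11.5]
wrist_force: [-3.8, -2.8, 1.5]
opening: -0.0
grasp_force: 2.2
```

move_arm --offset '[[0.1, 0, 0], [0.1, 0, 0]]' --twist '[[0, 0, 0], [0, 0, 0]]' --grip '[0, 0]'

```text
time: 12.9
ee_pos: [0.4925, -0.0576, 0.0413]
tcp_rot: [-180.0, -0.0, 11.5]
wrist_force: [-1.0, 0.2, 0.5]
opening: -0.0002
grasp_force: 0.5
```

move_arm --offset '[[0.1, 0, 0], [0.1, 0, 0]]' --twist '[[0, 0, 0], [0, 0, 0]]' --grip '[0, 0]'

```text
time: 13.1
ee_pos: [0.4949, -0.0571, 0.0414]
tcp_rot: [-180.0, -0.0, 11.5]
wrist_force: [-0.5, -0.7, 1.1]
opening: 0.0001
grasp_force: 0.0
```

The force peaked and dropped to zero, so it may have snapped through. I'll check.

```bash
python3 wr.py w4
```

```text
carrier_end 0.95 [337. 183.] [544.1 -73.4  19. ] fix [-56.5  -3.6]
carrier_end 0.25 [179. 244.] [497.2  -3.5  19. ] fix [-88.6  74.3]
carrier 0.92 [336.  58.] [600.2 -61.4  12. ] fix [ 0.8 -3.1]
keeper_hinge 0.75 [475. 219.] [ 542.5 -150.8   24. ] fix [-73.6 -79.1]
keeper_end 0.87 [179. 244.] [499.9  -5.   24. ] fix [-86.1  72.3]
catch_slot 0.57 [184. 217.] [509.7  -3.5  12. ] fix [-76.3  71.8]
catch_slot 0.51 [180. 246.] [492.2  -2.4  12. ] fix [-93.2  76.4]
13.1 [494.9 -57.1  41.4] tcp fix [-101.5   22.2]
```

View pics/w4.png

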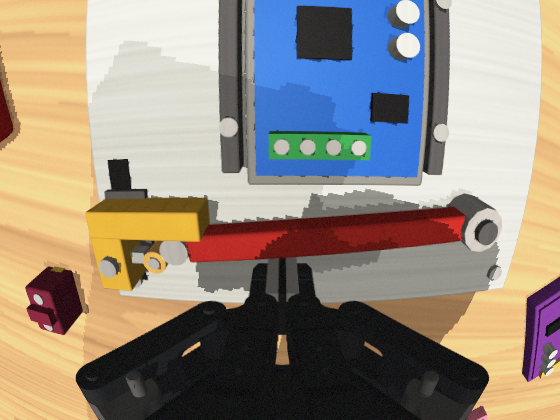

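The nose at (174,252) is past the roller at (155,263) and against the yellow stop. I'll feel for the stop gently.

move_arm --offset '[[0.1, 0, 0], [0.05, 0, 0]]' --twist '[[0, 0, 0], [0, 0, 0]]' --grip '[0, 0]'

```text
time: 13.65
ee_pos: [0.4959, -0.057, 0.0413]
tcp_rot: [180.0, 0.0, 11.5]
wrist_force: [-2.6, -0.4, 0.7]
opening: 0.0001
grasp_force: 0.9
```

move_arm --offset '[[0.05, 0, 0], [0.05, 0, 0]]' --twist '[[0, 0, 0], [0, 0, 0]]' --grip '[0, 0]'

```text
time: 13.85
ee_pos: [0.4962, -0.0569, 0.0412]
tcp_rot: [-180.0, 0.1, 11.5]
wrist_force: [-6.3, -1.1, 4.7]
opening: -0.0
grasp_force: 3.6
```

move_arm --offset '[[0.05, 0, 0], [0.05, 0, 0], [0.05, 0, 0]]' --twist '[[0, 0, 0], [0, 0, 0], [0, 0, 0]]' --grip '[0, 0, 0]'

```text
time: 14.15
ee_pos: [0.4964, -0.0568, 0.0411]
tcp_rot: [-180.0, 0.2, 11.5]
wrist_force: [-13.8, -1.2, 9.4]
opening: 0.0003
grasp_force: 7.2
```

move_arm --offset '[[0.05, 0, 0], [0.05, 0, 0]]' --twist '[[0, 0, 0], [0, 0, 0]]' --grip '[0, 0]'

```text
time: 14.35
ee_pos: [0.4965, -0.0568, 0.0411]
tcp_rot: [-180.0, 0.3, 11.5]
wrist_force: [-18.7, -4.2, 12.3]
opening: 0.0
grasp_force: 9.7
```

The bar doesn't move under 18 N, so this is the solid stop. I'll back off and check that it stays.

move_arm --offset '[[-0.5, 0, 0], [-1.5, 0, 0], [-2, 0, 0], [0, 0, -4], [0, 0, -4]]' --twist '[[0, 0, 0], [0, 0, 0], [0, 0, 0], [0, 0, 0], [0, 0, 0]]' --grip '[0, 0, 0, 0, 0]'

```text
time: 14.85
ee_pos: [0.4588, -0.0642, 0.1212]
tcp_rot: [-179.9, 0.1, 11.5]
wrist_force: [1.3, -0.8, 0.3]
opening: 0.0
grasp_force: 0.0
```

move_arm --offset '[[0, 0, -1], [0, 0, 0], [0, 0, 0], [0, 0, 0]]' --twist '[[0, 0, 0], [0, 0, 0], [0, 0, 0], [0, 0, 0]]' --grip '[0, 0, 0, 0]'

```text
time: 15.25
ee_pos: [0.4595, -0.0641, 0.1296]
tcp_rot: [-180.0, 0.1, 11.5]
wrist_force: [0.1, 0.8, -1.0]
opening: -0.0
grasp_force: 0.0
```

```bash
python3 wr.py w5; python3 - <<'E'
import cv2
a=cv2.imread("pics/w5.png")[20:270,120:480]
cv2.imwrite("pics/w5c.png",cv2.resize(a,None,fx=2.2,fy=2.2,interpolation=cv2.INTER_CUBIC))
E
```

```text
carrier_end 0.82 [317.  99.] [544.7 -72.6  19. ] fix [-55.8  -2.9]
carrier_end 0.64 [517. 203.] [ 507.4 -276.    19. ] fix [-133.  -194.8]
carrier 0.72 [318.  24.] [599.6 -62.7  12. ] fix [-0.  -4.2]
carrier 0.58 [519. 244.] [ 465.9 -308.3   12. ] fix [-180.2 -218.1]
keeper_hinge 0.57 [418. 128.] [ 543.2 -149.9   24. ] fix [-72.8 -78.3]
keeper_end 0.59 [209. 143.] [500.   -3.5  24. ] fix [-85.7  73.8]
catch_slot 0.82 [217. 126.] [511.2  -4.8  12. ] fix [-75.   70.2]
15.25 [459.5 -64.1 129.6] tcp fix [-137.6   22.4]
```

View pics/w5c.png

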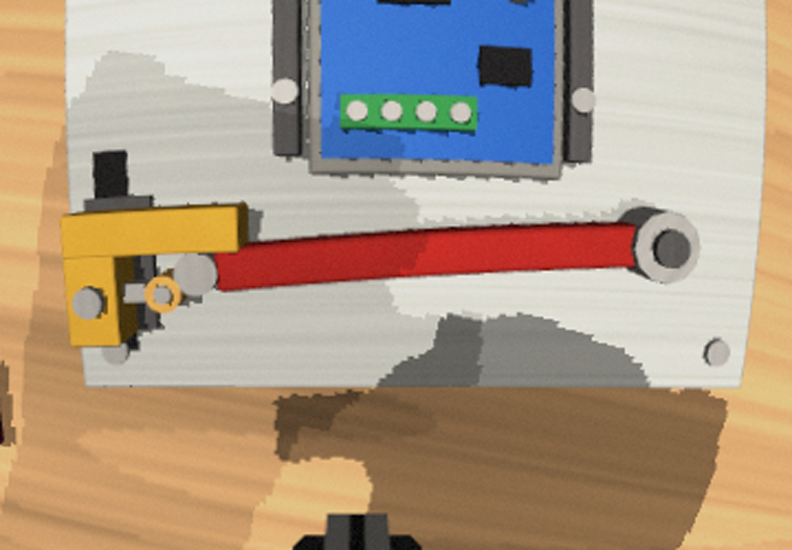

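The bar stays against the yellow stop by itself: nose at (195,272) in the crop, between the stop and the roller at (163,293). The carrier end is at -55.8 mm, and the arm is clear.

```bash
python3 -c "
from workcell import bot
print(bot.job_done())"
```

```text
the job is handed in; nothing more can be done
None
```

The carrier is fully home, the keeper bar is shut and held by itself between the roller and the stop, the arm is clear of everything, and the job is handed in at about 15 s; no verdict came back.

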